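# Sort the pulled capacitors and rock the stuck heat-sink module out of its slot

### The job

Strip down the open power supply: first stand the two loose capacitors in free pockets of the rack, the long one in the blue row and the short one in the yellow row. Then take the tightly stuck heat-sink module and rock it along its slot, clearly tipping it 5 to 10 degrees towards the slot's red end and back the other way, easing it up a little with every swing until it comes free; do not yank it, or the circuit board is dragged up off its sprung mounts. Finish holding the module still and upright in the gripper just clear above its slot, between 0.5 and 4 cm, and leave everything else on the bench where it is.

Things in the scene. Friction and masses are not known exactly. Their poses are not given: they have to be found in the camera images.
- cap_long_centre (a point): Black-sleeved upright cylinder with a silvery top, 25 mm in diameter and 52 mm tall; the point is at its centre, 26 mm above its underside, z along its axis. Loose, standing on the bench at the start. The LONG loose capacitor; it belongs in the blue row. 31 g.
- cap_short_centre (a point): Black-sleeved upright cylinder with a silvery top, 25 mm in diameter and 36 mm tall; the point is at its centre, 18 mm above its underside, z along its axis. Loose, standing on the bench at the start. The SHORT loose capacitor; it belongs in the yellow row. 22 g.
- row_long (a point): Middle of the blue row (long capacitors) of the rack, on the pocket floor, 3 mm above the bench. The row runs along x: three pockets, 42 mm along by 36 mm across, at x = -45.5, 0, +45.5 mm; walls 3 mm thick, 12 mm above the floor. A long capacitor stands at +45.5; the others are empty. The yellow row's middle is 60 mm off along -y. The rack is fixed.
- row_short (a point): Middle of the yellow row (short capacitors) of the same rack, pockets just like the blue row's and with the same axes; the blue row is 60 mm off along +y. The pocket at +45.5 mm already holds a short capacitor; the other two are empty.
- stored_long_centre (a point): Black-sleeved upright cylinder with a silvery top, 25 mm in diameter and 52 mm tall; the point is at its centre, 26 mm above its underside, z along its axis. Stored already in the blue row; leave it.
- stored_short_centre (a point): Black-sleeved upright cylinder with a silvery top, 25 mm in diameter and 36 mm tall; the point is at its centre, 18 mm above its underside, z along its axis. Stored already in the yellow row; leave it.
- module_centre (a point): Plug-in heat-sink module, stuck upright in the slot: ribbed aluminium block, blue band and one red corner at the top; 44 mm wide (y, + to the red corner), 14 mm thick (x), 76 mm tall, about 160 g. Its lowest 16 mm is a brass blade 8 mm thick, 44 mm wide. Point: its centre, 38 mm above the lower edge, z up. Can be gripped from above across its width or its thickness.
- module_foot (a point): Centre of the lower edge of the module's blade (38 mm below the module's centre), same axes. At the start it rests on a 10 mm wide support in mid-slot, 12 mm below the mouth and 18 mm above the bench; the module can be rocked about this point, its top going to +y and -y, up to about 0.2 rad each way.
- module_top (a point): Centre of the module's top face (38 mm above the module's centre), same axes.
- slot_mouth (a point): Centre of the slot's mouth, 30 mm above the bench, in the white connector; y along the slot to its red end, z up. Spring contacts grip the blade 18 mm either side of the middle, down to 11 mm below the mouth. Straight up it resists with roughly 30 to 50 N; rocked 0.1 to 0.2 rad each way and raised 2 to 3 mm with each swing, it comes with little pull.
- board (a joint): Lift of the green circuit board that carries the slot, on its sprung mounts: 0 at rest, in m; it starts to lift at a pull of about 8 N, then 5 N per mm. The supply's case is fixed to the bench and centred on the slot: 150 mm along the slot's y by 140 mm, walls 36 mm high, 60 mm on the robot's side; other parts on the board are below 42 mm.
- spool: Yellow solder reel, 54 mm in diameter and 50 mm tall; origin at the centre of its underside. Leave alone.
- fan: Black square cooling fan lying flat, 80 x 80 x 25 mm; origin at the centre of its underside. Leave alone.
- driver: Screwdriver with a red handle, 170 mm long, lying along its x. Leave alone.
- mouse: Black computer mouse, 100 x 60 x 34 mm; origin at the centre of its underside. Leave alone.
- meter: Yellow and black multimeter lying on its back, 150 x 78 x 36 mm; origin at the centre of its underside. Leave alone.

How it is judged (in metres and radians):
On the way, in this order (a step that is already met when the one before it is completed fails the run):
1. the long capacitor stands in the blue row and the short one in the yellow row (y of cap_long_centre in the frame of row_long between -0.012 and 0.012 m and x of cap_long_centre in the frame of row_long between -0.066 and 0.066 m and z of cap_long_centre in the frame of row_long below 0.03 m and angle between each of cap_long_centre, cap_short_centre's own z axis and vertical below 0.15 rad and y of cap_short_centre in the frame of row_short between -0.012 and 0.012 m and x of cap_short_centre in the frame of row_short between -0.066 and 0.066 m and z of cap_short_centre in the frame of row_short below 0.022 m and contact force between each of cap_long, cap_short and the fingers below 0.1 N), for 0.2 s.
2. the module, still in the slot, is rocked at least 0.07 rad towards the red end (y of cap_long_centre in the frame of row_long between -0.012 and 0.012 m and x of cap_long_centre in the frame of row_long between -0.066 and 0.066 m and z of cap_long_centre in the frame of row_long below 0.03 m and angle between each of cap_long_centre, cap_short_centre's own z axis and vertical below 0.15 rad and y of cap_short_centre in the frame of row_short between -0.012 and 0.012 m and x of cap_short_centre in the frame of row_short between -0.066 and 0.066 m and z of cap_short_centre in the frame of row_short below 0.022 m and y of module_top in the frame of slot_mouth above 0.003 m and angle between the z axis of module_top and the z axis of slot_mouth, either way round above 0.07 rad and z of module_foot in the frame of slot_mouth below -0.001 m), for 0.05 s.
3. the module, still in the slot, is rocked at least 0.07 rad the other way (y of cap_long_centre in the frame of row_long between -0.012 and 0.012 m and x of cap_long_centre in the frame of row_long between -0.066 and 0.066 m and z of cap_long_centre in the frame of row_long below 0.03 m and angle between each of cap_long_centre, cap_short_centre's own z axis and vertical below 0.15 rad and y of cap_short_centre in the frame of row_short between -0.012 and 0.012 m and x of cap_short_centre in the frame of row_short between -0.066 and 0.066 m and z of cap_short_centre in the frame of row_short below 0.022 m and y of module_top in the frame of slot_mouth below -0.003 m and angle between the z axis of module_top and the z axis of slot_mouth, either way round above 0.07 rad and z of module_foot in the frame of slot_mouth below -0.001 m), for 0.05 s.
At the end, for the whole second after the job is handed in: Both capacitors upright and released in pockets of their own rows (within 12 mm of the row's middle line); the module held by the gripper, still, upright within 0.2 rad, blade edge 4 to 45 mm above the slot's mouth and within 25 mm of it sideways, touching nothing of the supply (all of step 1 and z of module_foot in the frame of slot_mouth between 0.004 and 0.045 m and horizontal distance between module_foot and slot_mouth below 0.025 m and angle between module_centre's own z axis and vertical below 0.2 rad and contact force between module and the fingers above 1 N and contact force between module and psu below 0.05 N and linear speed of module below 0.02 m/s); the arm keeps its last pose, push and grip.
It fails at once if the circuit board is dragged more than 3 mm up off its mounts (a pull of about 23 N) (value of joint board above 0.003 m).
It fails at once if a capacitor that was already stored in the rack is tipped or taken out (angle between any of stored_long_centre, stored_short_centre's own z axis and vertical above 0.4 rad or distance of any of stored_long_centre, stored_short_centre from where it was at the start of the episode above 0.025 m).
It fails at once if the solder reel, fan, screwdriver, mouse or meter is shoved more than 30 mm (distance of any of spool, fan, driver, mouse, meter from where it was at the start of the episode above 0.03 m).
It also fails if it takes over 64 s, if anything falls off the work surface, if the arm or the gripper's body presses on something with over 40 N, if the wrist force passes 120 N, or if a joint passes its speed limit or range.

### The arm

A 7-joint arm with a two-finger parallel gripper is mounted at the origin on the work surface. World frame = base frame: x ahead of the robot, y to its left, z up, the work surface at z = 0. Lengths are in m, angles in degrees, forces in N, time in s.
With the tool pointing down it reaches from about 0.35 to 0.9 m from the base axis. Payload 8.1 kg.
Tool frame: the origin (TCP) lies between the finger pads; the fingertips stand 8 mm ahead of it and the grasp point (between the pads) lies 11 mm behind it; z points along the fingers, y is the line along which they close (so a half turn about z gives the same grasp; the last joint's range is limited). The gripper opens to 92 mm and grips with 3 to 60 N. Pads are 19 mm wide; open, the fingers measure 130 mm over their backs; the gripper's body (75 mm by 190 mm) begins 47 mm behind the grasp point.
Start: joints at [-82.483, 24.895, 1.432, 90.138, -0.665, 64.973, -4.303], TCP at [0.145, 0.608, 0.235] pointing down, gripper open.
Joint ranges: [-149.89, 149.89], [-25.12, 119.58], [-72.63, 75.52], [4.76, 147.25], [-75.54, 255.54], [6.69, 114.76], [-157.13, 157.13]. Speed limits (degrees/s): [127.2, 127.2, 172.46, 172.46, 180, 180, 180].

### API

Orientations are given as a 3x3 rotation matrix whose columns are the frame's x, y, z axes.
In Python, from cell import arm gives the robot as it stands.
- The arm moves only by the tool servo_tool, never from a script. Its argument "moves" is one flat list of numbers, 7 for each row, row after row: the finger opening in m, from 0 to 0.0918, then the shift along the tool's x, y, z in m, then the turn, a rotation vector about the tool's x, y, z in rad. In form: [claw, x, y, z, rx, ry, rz, claw, x, y, z, rx, ry, rz, ...]. A call has exactly 10 rows; each row shifts and turns the commanded pose from where the row before left it, along the tool's axes as they then stand; what a row does not reach is not made up. A row lasts 1/12 s, in which the tool goes at most 41.7 mm and 7.16 degrees, less where a joint would pass 70% of its speed; a pose out of reach is approached as far as the arm can. A call is refused whole if a number of a shift passes 0.0417 or a number of a turn 0.125, either way. A call with a gripper value outside its range is refused whole. The fingers move at their own pace and stop on an object; "grip_force" is the grip in N (left out, the last holds). Time passes only in rows, so rows that do not move let the fingers close, or fill a call up. It gives the time, the measured TCP pose, the force, the opening and the grip force at its end, in the units of the state.
- arm.read_state(): the state, without advancing time (a new reading comes with each control period).
- arm.capture(name): name is "scene" or "top" or "wrist"; returns (picture, depth): 420x560x3 uint8, red, green, blue; 420x560 float32, m along the optical axis (not along the pixel's ray), 0 where there is no reading.
- arm.calibration(name): a dict with "fx", "fy", "cx", "cy" (pixels), "R" (3x3) and "t" (3): a world point X has camera coordinates R X + t. Camera axes: x right, y down, z forward; pixel columns grow to the right and rows downward; lengths in m; the calibration is good to about 2 mm. A picture is of the moment at which its call begins: read the wrist's pose just before it. calibration takes no time and is no camera call; for the wrist camera it gives the pose at the moment of the call.
- arm.sign_off(): hands the job in; it is judged then, once.
The state is a dict: "time": time; "joints": joint angles; "joint_vel": joint speeds; "tau": joint torques, N m; "position": TCP position; "ee_rot": TCP orientation; "force": force on the tool from outside, world axes, zero at the start; "moment": the same for the moment, N m; "gripper_width": opening from 0.0 (shut) to 1.0 (fully open); "finger_force": force on a finger pad.
Only numpy, scipy, OpenCV 4.12 (cv2) and the standard library are available. Lean on these libraries where they do the work, as an engineer would, in place of code of your own. Each camera call takes 0.05 s, during which the arm holds its last target. There are 200 camera calls.

## Working session

There is one attempt and no reset: what is moved stays moved. The work goes in short steps, Python scripts to look and compute and a tool call to move; the robot and the scene stay as the last step left them, time stands still between calls to the robot, and variables do not carry over. Pictures are saved under pics/ and viewed, at most 10 in all, crops included, and the job is handed in when it is done.

Besides the shell and the picture viewer there is one more tool, called after ">>>" by a JSON object that holds its "method" and its "body", one argument or row to a line. servo_tool: Moves the arm, as the interface text tells. Its arguments: {"type":"object","properties":{"moves":{"type":"array"},"grip_force":{"type":"number"}},"required":["moves"]}

```bash
mkdir -p pics; cat > h.py <<'E'
import numpy as np,cv2
from cell import arm
def save(n,p): cv2.imwrite('pics/'+p,cv2.cvtColor(n,cv2.COLOR_RGB2BGR))
def pts(c,d):
    v,u=np.mgrid[0:d.shape[0],0:d.shape[1]]
    X=np.stack([(u-c['cx'])/c['fx']*d,(v-c['cy'])/c['fy']*d,d],-1)
    return (X-np.array(c['t']))@np.array(c['R'])
E
python3 - <<'E'
from h import *
s=arm.read_state();print(s['time'],s['position'],np.round(s['ee_rot'],3),s['gripper_width'])
for n in('scene','top'):
    c=arm.calibration(n);p,d=arm.capture(n);save(p,n+'1.png');np.savez(n+'.npz',p=p,d=d,P=pts(c,d));print(n,c)
E
```

```text
0.0 [0.14476434 0.60748331 0.23392983] [[-0.973  0.232 -0.   ]
 [ 0.232  0.973 -0.002]
 [-0.    -0.002 -1.   ]] 1.0006826095659211
scene {'fx': 461.2735452236671, 'fy': 461.2735452236671, 'cx': 277.9681645938041, 'cy': 204.27326632066516, 'R': array([[ 0.81000254,  0.58642437,  0.00153238],
       [ 0.40517726, -0.55776089, -0.72438538],
       [-0.42394253,  0.58737488, -0.68939356]]), 't': array([-0.51756371, -0.10549925,  1.29264341])}
top {'fx': 455.204311552975, 'fy': 455.204311552975, 'cx': 274.82297614939216, 'cy': 201.32632494217245, 'R': array([[-0.02660413, -0.99952944,  0.0152684 ],
       [-0.9873516 ,  0.02388575, -0.15673639],
       [ 0.15629794, -0.01924511, -0.98752245]]), 't': array([0.0786385 , 0.5630649 , 1.20536101])}
```

View pics/top1.png

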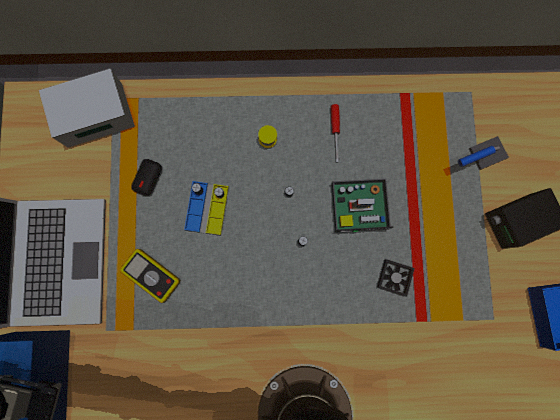

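View pics/scene1.png

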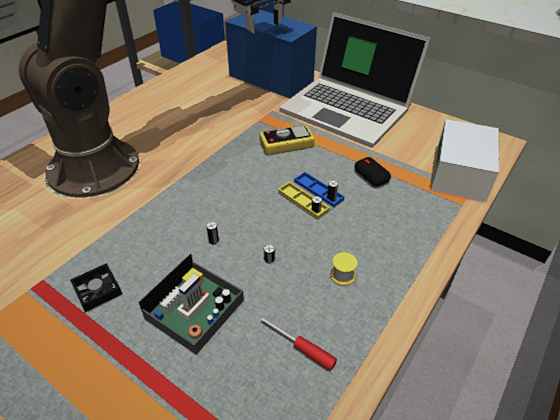

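The top view shows the rack near (207,208) with the stored caps at its upper end. The loose caps are at (289,191) and (303,241), and the module is at (362,205) in the case. Next I'll turn these into positions.

```bash
python3 - <<'E'
from h import *
z=np.load('top.npz');p,P=z['p'],z['P'];hsv=cv2.cvtColor(p,cv2.COLOR_RGB2HSV)
print('bench z',np.median(P[150:170,220:250,2]))
def reg(n,u0,u1,v0,v1,zmin,zmax):
    Q=P[v0:v1,u0:u1].reshape(-1,3);Q=Q[(Q[:,2]>zmin)&(Q[:,2]<zmax)]
    if len(Q)==0:print(n,'none');return
    zt=np.percentile(Q[:,2],90);T=Q[Q[:,2]>zt-.006]
    print(n,len(Q),'ztop',zt.round(4),'mean',T.mean(0).round(4),'mid',((T.min(0)+T.max(0))/2).round(4),len(T))
reg('capA',278,300,180,202,.015,.1);reg('capB',293,314,230,252,.015,.1)
reg('stL',190,204,181,196,.022,.1);reg('stS',212,228,184,200,.022,.1)
reg('mod',340,380,193,215,.06,.15)
def mk(n,lo,hi,u0,u1,v0,v1):
    m=cv2.inRange(hsv,lo,hi);k=np.zeros_like(m);k[v0:v1,u0:u1]=255;m&=k
    c=max(cv2.findContours(m,0,2)[0],key=cv2.contourArea)
    Q=P[m>0][:,:2].astype(np.float32);Q=Q[P[m>0][:,2]<.05]
    print(n,len(Q),cv2.minAreaRect(Q),np.median(P[m>0][:,2]))
mk('blue',(100,120,60),(125,255,255),180,232,175,240);mk('yel',(22,140,80),(35,255,255),180,232,175,240)
mk('white',(0,0,170),(180,50,255),340,380,193,215)
m=cv2.inRange(hsv,(0,150,70),(6,255,255));m[:193]=0;m[216:]=0;m[:,:340]=0;m[:,382:]=0
print('red',np.argwhere(m)[:20].tolist(),P[m>0][:20].round(3).tolist())
Q=P[175:240,325:395].reshape(-1,3);Q=Q[(Q[:,2]>.03)&(Q[:,2]<.07)]
print('case',cv2.minAreaRect(Q[:,:2].astype(np.float32)))
save(cv2.resize(p[175:240,325:395],None,fx=8,fy=8,interpolation=2),'modc.png')
E
```

```text
bench z 0.0003678228377730846
capA 69 ztop 0.0391 mean [0.5951 0.0247 0.0367] mid [0.5946 0.0241 0.0379] 59
capB 76 ztop 0.0552 mean [ 0.4554 -0.0068  0.0527] mid [ 0.4551 -0.0073  0.0538] 60
stL 86 ztop 0.0581 mean [0.6067 0.2789 0.0557] mid [0.6078 0.2785 0.0562] 60
stS 69 ztop 0.0414 mean [0.5967 0.2203 0.0393] mid [0.597  0.2202 0.0419] 59
mod 131 ztop 0.0968 mean [ 0.5515 -0.1718  0.0945] mid [ 0.5519 -0.1732  0.0956] 88
blue 664 ((0.5636035203933716, 0.2861507534980774), (0.04290091246366501, 0.14258936047554016), 80.639404296875) 0.005197303237818077
yel 627 ((0.5531142950057983, 0.22704832255840302), (0.04136517643928528, 0.14061473309993744), 80.65252685546875) 0.0046842804790345645Traceback (most recent call last):
  File "<stdin>", line 18, in <module>
  File "<stdin>", line 14, in mk
ValueError: max() iterable argument is empty
```

```bash
python3 - <<'E'
from h import *
z=np.load('top.npz');p,P=z['p'],z['P']
Q=P[193:216,340:384].reshape(-1,3);Q=Q[Q[:,2]>.088]
print('mod',len(Q),cv2.minAreaRect(Q[:,:2].astype(np.float32)),Q.mean(0))
Q=P[175:240,325:395].reshape(-1,3);Q=Q[(Q[:,2]>.028)&(Q[:,2]<.07)]
print('case',cv2.minAreaRect(Q[:,:2].astype(np.float32)))
s=np.load('scene.npz')['p']
a=cv2.resize(p[175:240,325:395],(400,372),interpolation=2);b=cv2.resize(s[250:350,130:250],(400,372),interpolation=2)
save(np.hstack([a,b]),'modc.png')
E
```

```text
mod 103 ((0.47373807430267334, -0.0476815402507782), (0.03212618827819824, 0.3410743772983551), 32.044315338134766) [ 0.54080463 -0.15707018  0.16299237]
case ((0.5503422617912292, -0.17395195364952087), (0.14384430646896362, 0.15142010152339935), 1.9427975416183472)
```

View pics/modc.png

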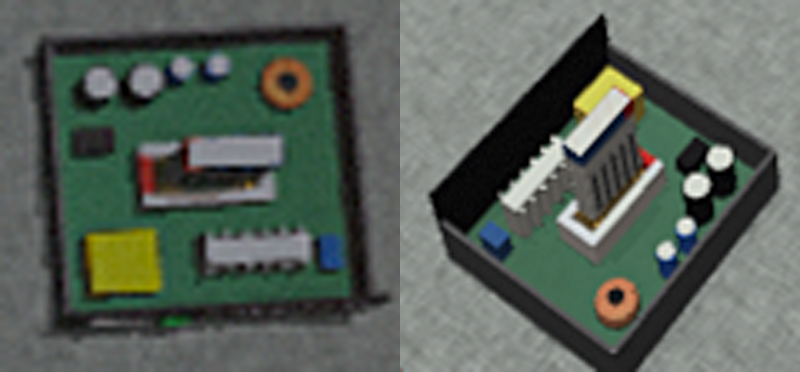

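The red end of the slot faces world +y, and the module top is near (0.552,-0.173). I'll start with the long cap.

>>> {"method": "servo_tool", "body": {
  "moves": [0.07, -0.0203, -0.0278, 0.004, 0, 0, -0.07, 0.07, -0.0203, -0.0278, 0.004, 0, 0, 0, 0.07, -0.0203, -0.0278, 0.004, 0, 0, 0, 0.07, -0.0203, -0.0278, 0.004, 0, 0, 0, 0.07, -0.0203, -0.0278, 0.004, 0, 0, 0, 0.07, -0.0203, -0.0278, 0.004, 0, 0, 0, 0.07, -0.0203, -0.0278, 0.004, 0, 0, 0, 0.07, -0.0203, -0.0278, 0.004, 0, 0, 0, 0.07, -0.0203, -0.0278, 0.004, 0, 0, 0, 0.07, -0.0203, -0.0278, 0.004, 0, 0, 0]
}}

```text
time: 0.93
position: [0.2978, 0.2978, 0.1945]
ee_rot: [[-0.987, 0.163, -0.0], [0.163, 0.987, -0.0], [0.0, -0.0, -1.0]]
force: [0.5, 0.1, -1.1]
gripper_width: 0.76
finger_force: 0.0
```

>>> {"method": "servo_tool", "body": {
  "moves": [0.07, -0.0203, -0.0278, 0.004, 0, 0, 0, 0.07, -0.0203, -0.0278, 0.004, 0, 0, 0, 0.07, -0.0203, -0.0278, 0.004, 0, 0, 0, 0.07, -0.0203, -0.0278, 0.004, 0, 0, 0, 0.07, -0.0203, -0.0278, 0.004, 0, 0, 0, 0.07, -0.0203, -0.0278, 0.004, 0, 0, 0, 0.07, -0.0203, -0.0278, 0.004, 0, 0, 0, 0.07, -0.0203, -0.0278, 0.004, 0, 0, 0, 0.07, -0.015, -0.02, 0.004, 0, 0, 0, 0.07, 0, 0, 0, 0, 0, 0]
}}

```text
time: 1.77
position: [0.4345, 0.0266, 0.1583]
ee_rot: [[-0.986, 0.169, 0.001], [0.169, 0.986, -0.002], [-0.001, -0.002, -1.0]]
force: [-0.1, -0.3, -0.0]
gripper_width: 0.763
finger_force: 0.0
```

```bash
cat > look.py <<'E'
from h import *
import sys
s=arm.read_state();R=np.array(s['ee_rot']);t=np.array(s['position'])
print(s['time'],t.round(4),'yang',np.degrees(np.arctan2(R[1,1],R[0,1])).round(2),'z',R[:,2].round(3),'F',np.round(s['force'],1),'w',round(s['gripper_width'],3),s['finger_force'],'j',np.round(s['joints'],0))
c=arm.calibration('wrist');p,d=arm.capture('wrist');P=pts(c,d);np.savez('wrist.npz',p=p,P=P,d=d)
if len(sys.argv)>1: save(p,sys.argv[1])
def top(cx,cy,r,zmin,zmax):
    m=(np.hypot(P[...,0]-cx,P[...,1]-cy)<r)&(P[...,2]>zmin)&(P[...,2]<zmax)&(d>0)
    Q=P[m]
    if len(Q)<20: print('few',len(Q));return
    zt=np.percentile(Q[:,2],80);T=Q[abs(Q[:,2]-zt)<.003]
    C,rr=cv2.minEnclosingCircle(T[:,:2].astype(np.float32))
    print('top',len(T),zt.round(4),T.mean(0).round(4),'circ',np.round(C,4),round(rr,4),'rect',cv2.minAreaRect(T[:,:2].astype(np.float32)))
    g=T.mean(0);print('tool-frame offset from TCP',(R.T@(np.append(C,zt)-t)).round(4))
a=[float(x) for x in sys.argv[2:]]
if a: top(*a)
E
python3 look.py w1.png .455 -.007 .04 .02 .07
```

```text
1.7667 [0.4345 0.0266 0.1583] yang 80.24 z [ 0.001 -0.002 -1.   ] F [-0.1 -0.3 -0. ] w 0.763 0.0 j [-28.  13.  21. 122.  -6.  46.  77.]
top 495 0.0524 [ 0.4561 -0.0109  0.0519] circ [ 0.4564 -0.0111] 0.0125 rect ((0.4562775492668152, -0.010996313765645027), (0.023651985451579094, 0.024351030588150024), 78.49140930175781)
tool-frame offset from TCP [-0.0279 -0.0333  0.106 ]
```

View pics/w1.png

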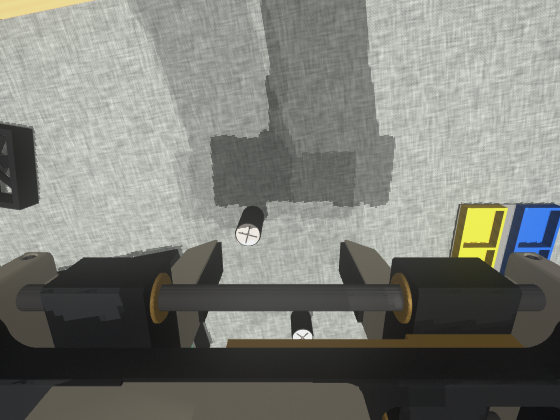

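The long cap's top is at (248,233), about 28 mm and 33 mm from the TCP. I'll correct for that and grasp it.

>>> {"method": "servo_tool", "body": {
  "moves": [0.07, -0.0138, -0.0168, 0, 0, 0, 0, 0.07, -0.0139, -0.0167, 0, 0, 0, 0, 0.07, 0, 0, 0.03, 0, 0, 0, 0.07, 0, 0, 0.03, 0, 0, 0, 0.07, 0, 0, 0.03, 0, 0, 0, 0.07, 0, 0, 0.025, 0, 0, 0, 0.07, 0, 0, 0.016, 0, 0, 0, 0.07, 0, 0, 0, 0, 0, 0, 0.015, 0, 0, 0, 0, 0, 0, 0.015, 0, 0, 0, 0, 0, 0],
  "grip_force": 15
}}

```text
time: 2.65
position: [0.4553, -0.0054, 0.0286]
ee_rot: [[-0.987, 0.162, 0.001], [0.162, 0.987, 0.0], [-0.001, 0.001, -1.0]]
force: [0.8, -0.2, 0.2]
gripper_width: 0.667
finger_force: 0.0
```

>>> {"method": "servo_tool", "body": {
  "moves": [0.015, 0, 0, 0, 0, 0, 0, 0.015, 0, 0, 0, 0, 0, 0, 0.015, 0, 0, 0, 0, 0, 0, 0.015, 0, 0, 0, 0, 0, 0, 0.015, 0, 0, -0.02, 0, 0, 0, 0.015, 0, 0, -0.03, 0, 0, 0, 0.015, 0, 0, -0.04, 0, 0, 0, 0.015, 0, 0, 0, 0, 0, 0, 0.015, 0, 0, 0, 0, 0, 0, 0.015, 0, 0, 0, 0, 0, 0]
}}

```text
time: 3.48
position: [0.4548, -0.0058, 0.1178]
ee_rot: [[-0.987, 0.163, 0.001], [0.163, 0.987, 0.001], [-0.001, 0.001, -1.0]]
force: [0.6, 0.0, -1.0]
gripper_width: 0.163
finger_force: 0.0
```

```bash
python3 - <<'E'
from h import *
s=arm.read_state();R=np.array(s['ee_rot']);t=np.array(s['position']);print(t,s['gripper_width'],s['finger_force'],np.degrees(np.arctan2(R[1,1],R[0,1])))
a=np.array([.987,-.163]);b=np.array([.5636,.2855])
for n,g in(('long',b-.0455*a),('short',np.array([.5535,.2265]))):print(n,g,R.T@(np.append(g,.031)-t))
E
```

```text
[ 0.45481663 -0.00582989  0.11781915] 0.16284725992182716 0.0 80.621375577443
long [0.5186915 0.2929165] [-0.01428978  0.30510893  0.08701331]
short [0.5535 0.2265] [-0.05945611  0.24525254  0.0870018 ]
```

The fingers were still closing when I lifted. I'll check that the cap is still standing.

```bash
python3 look.py w2.png .455 -.008 .06 .008 .07
```

```text
3.4833 [ 0.4548 -0.0058  0.1178] yang 80.62 z [ 0.001  0.001 -1.   ] F [ 0.6  0.  -1. ] w 0.163 0.0 j [-23.  18.  21. 122. -10.  41.  86.]
top 724 0.0522 [ 0.456  -0.0114  0.0518] circ [ 0.4567 -0.0116] 0.0125 rect ((0.4564518928527832, -0.011386173777282238), (0.02445463091135025, 0.023953396826982498), 87.99781799316406)
tool-frame offset from TCP [-0.0028 -0.0054  0.0656]
```

View pics/w2.png

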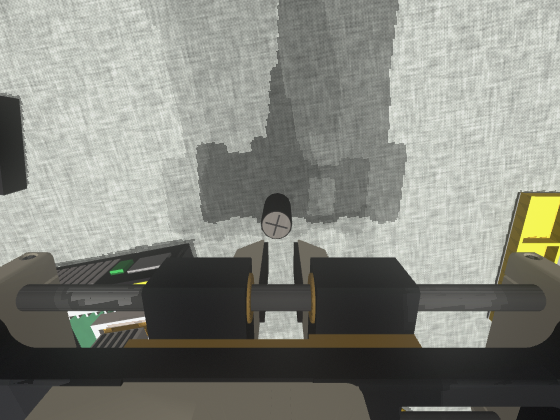

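The cap is still standing at (277,225). I'll reopen, go down again and wait longer for the fingers to close.

>>> {"method": "servo_tool", "body": {
  "moves": [0.06, -0.002, -0.004, 0, 0, 0, 0, 0.06, 0, 0, 0, 0, 0, 0, 0.06, 0, 0, 0, 0, 0, 0, 0.06, 0, 0, 0, 0, 0, 0, 0.06, 0, 0, 0, 0, 0, 0, 0.06, 0, 0, 0, 0, 0, 0, 0.06, 0, 0, 0.03, 0, 0, 0, 0.06, 0, 0, 0.03, 0, 0, 0, 0.06, 0, 0, 0.03, 0, 0, 0, 0.06, 0, 0, 0, 0, 0, 0],
  "grip_force": 15
}}

```text
time: 4.37
position: [0.4534, -0.0104, 0.0239]
ee_rot: [[-0.987, 0.163, -0.007], [0.163, 0.987, -0.001], [0.006, -0.002, -1.0]]
force: [-1.1, -0.5, 0.5]
gripper_width: 0.653
finger_force: 0.0
```

>>> {"method": "servo_tool", "body": {
  "moves": [0.015, 0, 0, 0, 0, 0, 0, 0.015, 0, 0, 0, 0, 0, 0, 0.015, 0, 0, 0, 0, 0, 0, 0.015, 0, 0, 0, 0, 0, 0, 0.015, 0, 0, 0, 0, 0, 0, 0.015, 0, 0, 0, 0, 0, 0, 0.015, 0, 0, 0, 0, 0, 0, 0.015, 0, 0, 0, 0, 0, 0, 0.015, 0, 0, 0, 0, 0, 0, 0.015, 0, 0, 0, 0, 0, 0]
}}

```text
time: 5.2
position: [0.4568, -0.0102, 0.0285]
ee_rot: [[-0.987, 0.163, 0.001], [0.163, 0.987, 0.001], [-0.001, 0.001, -1.0]]
force: [-1.0, 1.0, 9.8]
gripper_width: 0.268
finger_force: 15.0
```

>>> {"method": "servo_tool", "body": {
  "moves": [0.015, 0, 0, -0.01, 0, 0, 0, 0.015, 0, 0, -0.015, 0, 0, 0, 0.015, 0, 0, -0.02, 0, 0, 0, 0.015, 0, 0, -0.02, 0, 0, 0, 0.015, 0, 0, -0.02, 0, 0, 0, 0.015, 0, 0.02, -0.005, 0, 0, 0, 0.015, 0, 0.02, 0, 0, 0, 0, 0.015, 0, 0.02, 0, 0, 0, 0, 0.015, 0, 0.02, 0, 0, 0, 0, 0.015, 0, 0.0, 0, 0, 0, 0]
}}

```text
time: 6.03
position: [0.4699, 0.0727, 0.1184]
ee_rot: [[-0.987, 0.159, 0.001], [0.159, 0.987, 0.002], [-0.001, 0.002, -1.0]]
force: [0.0, 0.7, -0.5]
gripper_width: 0.265
finger_force: 15.0
```

```bash
cat > go.py <<'E'
from h import *
import sys
s=arm.read_state();R=np.array(s['ee_rot']);t=np.array(s['position']);print(s['time'],t.round(4),'w',round(s['gripper_width']*.0918,4),s['finger_force'],np.degrees(np.arctan2(R[1,1],R[0,1])).round(2),'F',np.round(s['force'],1))
g=[float(x) for x in sys.argv[1:4]];print('tool delta',(R.T@(np.array(g)-t)).round(4))
E
python3 go.py .5187 .2929 .031
```

```text
6.0333 [0.4699 0.0727 0.1184] w 0.0244 14.999472945928574 80.87 F [ 0.   0.7 -0.5]
tool delta [-0.0132  0.225   0.0879]
```

>>> {"method": "servo_tool", "body": {
  "moves": [0.015, -0.0019, 0.032, 0, 0, 0, 0, 0.015, -0.0019, 0.032, 0, 0, 0, 0, 0.015, -0.0019, 0.032, 0, 0, 0, 0, 0.015, -0.0019, 0.032, 0, 0, 0, 0, 0.015, -0.0019, 0.032, 0, 0, 0, 0, 0.015, -0.0019, 0.032, 0, 0, 0, 0, 0.015, -0.0019, 0.029, 0, 0, 0, 0, 0.015, 0, 0, 0, 0, 0, 0, 0.015, 0, 0, 0, 0, 0, 0, 0.015, 0, 0, 0, 0, 0, 0]
}}

```text
time: 6.87
position: [0.5183, 0.2832, 0.1179]
ee_rot: [[-0.987, 0.164, -0.0], [0.164, 0.987, -0.001], [0.0, -0.001, -1.0]]
force: [-0.4, -0.4, 0.3]
gripper_width: 0.268
finger_force: 15.0
```

```bash
cat > rack.py <<'E'
from h import *
c=arm.calibration('wrist');p,d=arm.capture('wrist');P=pts(c,d);hsv=cv2.cvtColor(p,cv2.COLOR_RGB2HSV);np.savez('wrist.npz',p=p,P=P,d=d)
for n,lo,hi in(('blue',(100,120,40),(125,255,255)),('yel',(22,140,60),(35,255,255))):
    m=(cv2.inRange(hsv,lo,hi)>0)&(P[...,2]<.03)&(P[...,2]>-.01)&(d>0);Q=P[m];Q=Q[np.hypot(Q[:,0]-.56,Q[:,1]-.257)<.12]
    w=Q[Q[:,2]>.012]
    print(n,len(Q),len(w),cv2.minAreaRect(Q[:,:2].astype(np.float32)),'walls',cv2.minAreaRect(w[:,:2].astype(np.float32)),np.percentile(Q[:,2],[5,95]))
for n,g in(('L',(.607,.279)),('S',(.597,.22))):
    m=(np.hypot(P[...,0]-g[0],P[...,1]-g[1])<.022)&(P[...,2]>.03)&(P[...,2]<.07);T=P[m]
    if len(T)>20:
        z=np.percentile(T[:,2],70);T=T[abs(T[:,2]-z)<.003];print(n,z,cv2.minEnclosingCircle(T[:,:2].astype(np.float32)))
E
python3 rack.py; python3 go.py .5187 .2929 .0325
```

```text
blue 2566 635 ((0.5632215142250061, 0.28349965810775757), (0.041789162904024124, 0.1398441195487976), 80.70882415771484) walls ((0.5632573366165161, 0.2834938168525696), (0.041789162904024124, 0.1397715061903), 80.70882415771484) [0.00194444 0.01488096]
yel 3365 823 ((0.5251327753067017, 0.2289392501115799), (0.0422164686024189, 0.08255866169929504), 80.65870666503906) walls ((0.5219975709915161, 0.22943691909313202), (0.04220721870660782, 0.07616106420755386), 80.58362579345703) [0.00190297 0.01498915]
L 0.05533964509945363 ((0.6084173321723938, 0.27579906582832336), 0.012647310271859169)
6.9167 [0.5184 0.2827 0.1179] w 0.0246 14.99877780675888 80.52 F [-0.8 -0.1 -0.8]
tool delta [0.0014 0.0102 0.0854]
```

>>> {"method": "servo_tool", "body": {
  "moves": [0.015, 0.0014, 0.008, 0, 0, 0, 0, 0.015, 0, 0, 0.015, 0, 0, 0, 0.015, 0, 0, 0.02, 0, 0, 0, 0.015, 0, 0, 0.02, 0, 0, 0, 0.015, 0, 0, 0.015, 0, 0, 0, 0.015, 0, 0, 0.01, 0, 0, 0, 0.015, 0, 0, 0.005, 0, 0, 0, 0.015, 0, 0, 0, 0, 0, 0, 0.015, 0, 0, 0, 0, 0, 0, 0.015, 0, 0, 0, 0, 0, 0]
}}

```text
time: 7.75
position: [0.519, 0.2928, 0.0336]
ee_rot: [[-0.987, 0.163, 0.001], [0.163, 0.987, 0.001], [-0.001, 0.001, -1.0]]
force: [-0.5, 0.0, 0.2]
gripper_width: 0.27
finger_force: 15.0
```

```bash
python3 go.py .5183 .2909 .0325
```

```text
7.75 [0.519  0.2928 0.0336] w 0.0248 14.999841749668121 80.59 F [-0.5  0.   0.2]
tool delta [ 0.0003 -0.002   0.0011]
```

>>> {"method": "servo_tool", "body": {
  "moves": [0.015, 0, -0.001, 0.0012, 0, 0, 0, 0.05, 0, 0, 0, 0, 0, 0, 0.05, 0, 0, 0, 0, 0, 0, 0.05, 0, 0, 0, 0, 0, 0, 0.05, 0, 0, 0, 0, 0, 0, 0.05, 0, 0, 0, 0, 0, 0, 0.05, 0, 0, -0.02, 0, 0, 0, 0.05, 0, 0, -0.03, 0, 0, 0, 0.05, 0, 0, -0.04, 0, 0, 0, 0.05, 0, 0, 0, 0, 0, 0]
}}

```text
time: 8.58
position: [0.5218, 0.2931, 0.1281]
ee_rot: [[-0.986, 0.164, 0.008], [0.164, 0.986, 0.005], [-0.007, 0.006, -1.0]]
force: [1.1, 0.8, 0.9]
gripper_width: 0.547
finger_force: 0.0
```

>>> {"method": "servo_tool", "body": {
  "moves": [0.06, -0.0149, -0.0318, 0, 0, 0, 0, 0.06, -0.0149, -0.0318, 0, 0, 0, 0, 0.06, -0.0149, -0.0318, 0, 0, 0, 0, 0.06, -0.0149, -0.0318, 0, 0, 0, 0, 0.06, -0.0149, -0.0318, 0, 0, 0, 0, 0.06, -0.0149, -0.0318, 0, 0, 0, 0, 0.06, -0.0149, -0.0318, 0, 0, 0, 0, 0.06, -0.0139, -0.0298, 0, 0, 0, 0, 0.06, 0, 0, 0, 0, 0, 0, 0.06, 0, 0, 0, 0, 0, 0]
}}

```text
time: 9.42
position: [0.5941, 0.0203, 0.1216]
ee_rot: [[-0.986, 0.168, 0.001], [0.168, 0.986, -0.001], [-0.001, -0.001, -1.0]]
force: [0.3, 0.4, -0.3]
gripper_width: 0.654
finger_force: 0.0
```

```bash
python3 look.py w3.png .595 .022 .04 .01 .06
```

```text
9.4167 [0.5941 0.0203 0.1216] yang 80.34 z [ 0.001 -0.001 -1.   ] F [ 0.3  0.4 -0.3] w 0.654 0.0 j [-21.  29.  20. 103. -13.  50.  85.]
top 625 0.0363 [0.5966 0.0211 0.0358] circ [0.5973 0.0211] 0.0127 rect ((0.5971547961235046, 0.020921915769577026), (0.023907717317342758, 0.02455195225775242), 40.85417556762695)
tool-frame offset from TCP [-0.003   0.0014  0.0853]
```

>>> {"method": "servo_tool", "body": {
  "moves": [0.06, -0.003, 0.001, 0.02, 0, 0, 0, 0.06, 0, 0, 0.025, 0, 0, 0, 0.06, 0, 0, 0.025, 0, 0, 0, 0.06, 0, 0, 0.02, 0, 0, 0, 0.06, 0, 0, 0.0085, 0, 0, 0, 0.06, 0, 0, 0, 0, 0, 0, 0.015, 0, 0, 0, 0, 0, 0, 0.015, 0, 0, 0, 0, 0, 0, 0.015, 0, 0, 0, 0, 0, 0, 0.015, 0, 0, 0, 0, 0, 0]
}}

```text
time: 10.3
position: [0.5976, 0.024, 0.0242]
ee_rot: [[-0.987, 0.163, 0.002], [0.163, 0.987, 0.0], [-0.002, 0.001, -1.0]]
force: [-0.1, 0.7, 0.4]
gripper_width: 0.414
finger_force: 0.0
```

>>> {"method": "servo_tool", "body": {
  "moves": [0.015, 0, 0, 0, 0, 0, 0, 0.015, 0, 0, 0, 0, 0, 0, 0.015, 0, 0, 0, 0, 0, 0, 0.015, 0, 0, 0, 0, 0, 0, 0.015, 0, 0, 0, 0, 0, 0, 0.015, 0, 0, 0, 0, 0, 0, 0.015, 0, 0, 0, 0, 0, 0, 0.015, 0, 0, 0, 0, 0, 0, 0.015, 0, 0, 0, 0, 0, 0, 0.015, 0, 0, 0, 0, 0, 0]
}}

```text
time: 11.13
position: [0.5971, 0.0238, 0.0235]
ee_rot: [[-0.987, 0.163, 0.001], [0.163, 0.987, 0.0], [-0.001, 0.0, -1.0]]
force: [-0.8, -0.2, 6.6]
gripper_width: 0.264
finger_force: 15.0
```

>>> {"method": "servo_tool", "body": {
  "moves": [0.015, 0, 0, -0.01, 0, 0, 0, 0.015, 0, 0, -0.015, 0, 0, 0, 0.015, 0, 0, -0.02, 0, 0, 0, 0.015, 0, 0, -0.02, 0, 0, 0, 0.015, 0, 0, -0.02, 0, 0, 0, 0.015, 0, 0, -0.015, 0, 0, 0, 0.015, 0, 0, 0, 0, 0, 0, 0.015, 0, 0, 0, 0, 0, 0, 0.015, 0, 0, 0, 0, 0, 0, 0.015, 0, 0.0, 0, 0, 0, 0]
}}

```text
time: 11.97
position: [0.596, 0.0238, 0.1221]
ee_rot: [[-0.987, 0.163, -0.002], [0.163, 0.987, -0.0], [0.002, -0.0, -1.0]]
force: [-1.1, 0.7, 0.3]
gripper_width: 0.266
finger_force: 15.0
```

```bash
python3 go.py .5535 .2243 .028
```

```text
11.9667 [0.596  0.0238 0.1221] w 0.0244 14.999963343143463 80.61 F [-1.1  0.7  0.3]
tool delta [0.0745 0.1909 0.0942]
```

>>> {"method": "servo_tool", "body": {
  "moves": [0.015, 0.0106, 0.0273, 0, 0, 0, 0, 0.015, 0.0106, 0.0273, 0, 0, 0, 0, 0.015, 0.0106, 0.0273, 0, 0, 0, 0, 0.015, 0.0106, 0.0273, 0, 0, 0, 0, 0.015, 0.0106, 0.0273, 0, 0, 0, 0, 0.015, 0.0106, 0.0273, 0, 0, 0, 0, 0.015, 0.0106, 0.0273, 0, 0, 0, 0, 0.015, 0, 0, 0, 0, 0, 0, 0.015, 0, 0, 0, 0, 0, 0, 0.015, 0, 0, 0, 0, 0, 0]
}}

```text
time: 12.8
position: [0.5544, 0.2237, 0.1222]
ee_rot: [[-0.987, 0.163, -0.001], [0.163, 0.987, -0.001], [0.001, -0.001, -1.0]]
force: [-0.0, -0.8, -0.0]
gripper_width: 0.267
finger_force: 15.0
```

>>> {"method": "servo_tool", "body": {
  "moves": [0.015, 0, 0, 0.015, 0, 0, 0, 0.015, 0, 0, 0.02, 0, 0, 0, 0.015, 0, 0, 0.02, 0, 0, 0, 0.015, 0, 0, 0.01, 0, 0, 0, 0.015, 0, 0, 0.005, 0, 0, 0, 0.015, 0, 0, 0, 0, 0, 0, 0.015, 0, 0, 0, 0, 0, 0, 0.015, 0, 0, 0, 0, 0, 0, 0.015, 0, 0, 0, 0, 0, 0, 0.015, 0, 0, 0, 0, 0, 0]
}}

```text
time: 13.63
position: [0.5552, 0.2247, 0.0539]
ee_rot: [[-0.987, 0.163, 0.001], [0.163, 0.987, 0.001], [-0.001, 0.001, -1.0]]
force: [0.3, -0.1, -0.0]
gripper_width: 0.265
finger_force: 15.0
```

```bash
python3 rack.py; python3 go.py .5535 .2243 .0272
```

```text
blue 5722 1630 ((0.5398916602134705, 0.2871134281158447), (0.04255922511219978, 0.09208668768405914), 80.59076690673828) walls ((0.5382895469665527, 0.2873789370059967), (0.04255922511219978, 0.0888388380408287), 80.59076690673828) [0.00198853 0.01497556]
yel 6868 1717 ((0.5532749891281128, 0.22410422563552856), (0.041961390525102615, 0.1395910084247589), 80.51480865478516) walls ((0.5533916354179382, 0.224084734916687), (0.041961390525102615, 0.13935445249080658), 80.51480865478516) [0.00191061 0.01491212]
S 0.03928852206087994 ((0.5996335744857788, 0.21627277135849), 0.01210512313991785)
13.6833 [0.5551 0.2247 0.0537] w 0.0246 14.999954402446747 80.61 F [-0.2  0.4 -0.8]
tool delta [ 0.0015 -0.0007  0.0265]
```

>>> {"method": "servo_tool", "body": {
  "moves": [0.015, 0.0015, 0, 0.015, 0, 0, 0, 0.015, 0, -0.0005, 0.0105, 0, 0, 0, 0.015, 0, 0, 0.001, 0, 0, 0, 0.015, 0, 0, 0, 0, 0, 0, 0.045, 0, 0, 0, 0, 0, 0, 0.045, 0, 0, 0, 0, 0, 0, 0.045, 0, 0, 0, 0, 0, 0, 0.045, 0, 0, 0, 0, 0, 0, 0.045, 0, 0, 0, 0, 0, 0, 0.045, 0, 0, 0, 0, 0, 0]
}}

```text
time: 14.52
position: [0.5532, 0.2242, 0.0266]
ee_rot: [[-0.987, 0.163, 0.0], [0.163, 0.987, 0.0], [-0.0, 0.0, -1.0]]
force: [-0.4, 0.5, 0.5]
gripper_width: 0.485
finger_force: 0.0
```

>>> {"method": "servo_tool", "body": {
  "moves": [0.045, 0, 0, -0.01, 0, 0, 0, 0.045, 0, 0, -0.02, 0, 0, 0, 0.045, 0, 0, -0.03, 0, 0, 0, 0.045, 0, 0, -0.04, 0, 0, 0, 0.045, 0, 0, -0.035, 0, 0, 0, 0.045, 0, 0, 0, 0, 0, 0, 0.045, 0, 0, 0, 0, 0, 0, 0.045, 0, 0, 0, 0, 0, 0, 0.045, 0, 0, 0, 0, 0, 0, 0.045, 0, 0, 0, 0, 0, 0]
}}

```text
time: 15.35
position: [0.5524, 0.2239, 0.1605]
ee_rot: [[-0.987, 0.163, -0.002], [0.163, 0.987, -0.001], [0.002, -0.001, -1.0]]
force: [-0.4, 0.6, -0.5]
gripper_width: 0.49
finger_force: 0.0
```

```bash
python3 rack.py; python3 look.py w4.png .5545 .224 .03 .02 .06;python3 - <<'E'
from h import *
P=np.load('wrist.npz')['P'];Q=P[(np.hypot(P[...,0]-.519,P[...,1]-.291)<.03)&(P[...,2]>.045)&(P[...,2]<.07)]
print(len(Q),np.median(Q[:,2]),cv2.minEnclosingCircle(Q[:,:2].astype(np.float32)))
E
```

```text
blue 3231 1020 ((0.5630232095718384, 0.28328970074653625), (0.04237443208694458, 0.1390189528465271), 80.58779907226562) walls ((0.5633246302604675, 0.2832397222518921), (0.04237443208694458, 0.13840791583061218), 80.58779907226562) [0.00188208 0.01512573]
yel 3740 1094 ((0.5532819628715515, 0.22412891685962677), (0.04179513826966286, 0.13924016058444977), 80.53170776367188) walls ((0.5535955429077148, 0.22407662868499756), (0.04179513826966286, 0.13860438764095306), 80.53170776367188) [0.00184914 0.01512056]
L 0.05421971165191026 ((0.6059554815292358, 0.2775907814502716), 0.01217510923743248)
S 0.0391667119154236 ((0.5983415246009827, 0.21685431897640228), 0.01265025045722723)
15.4 [0.5525 0.2239 0.1605] yang 80.61 z [-0.002 -0.001 -1.   ] F [-1.   0.4  0.1] w 0.493 0.0 j [-42.  27.  21. 101. -11.  55.  64.]
top 474 0.0394 [0.5528 0.222  0.0389] circ [0.5533 0.2218] 0.0124 rect ((0.5530659556388855, 0.22206184267997742), (0.023266972973942757, 0.023436903953552246), 79.85236358642578)
tool-frame offset from TCP [-0.0013 -0.0017  0.121 ]
685 0.0547015468490269 ((0.5189974308013916, 0.2894466817378998), 0.012956351041793823)
```

Both caps are standing in their pockets, so I'll move over to the module.

>>> {"method": "servo_tool", "body": {
  "moves": [0.065, -0.0063, -0.0395, 0, 0, 0, 0, 0.065, -0.0063, -0.0395, 0, 0, 0, 0, 0.065, -0.0063, -0.0395, 0, 0, 0, 0, 0.065, -0.0063, -0.0395, 0, 0, 0, 0, 0.065, -0.0063, -0.0395, 0, 0, 0, 0, 0.065, -0.0063, -0.0395, 0, 0, 0, 0, 0.065, -0.0063, -0.0395, 0, 0, 0, 0, 0.065, -0.0063, -0.0395, 0, 0, 0, 0, 0.065, -0.0063, -0.0395, 0, 0, 0, 0, 0.065, -0.0063, -0.0395, 0, 0, 0, 0]
}}

```text
time: 16.28
position: [0.5503, -0.1777, 0.161]
ee_rot: [[-0.987, 0.163, -0.001], [0.163, 0.987, 0.0], [0.001, 0.0, -1.0]]
force: [0.8, -0.8, 0.6]
gripper_width: 0.708
finger_force: 0.0
```

>>> {"method": "servo_tool", "body": {
  "moves": [0.065, 0, 0, 0, 0, 0, -0.09, 0.065, 0, 0, 0, 0, 0, -0.09, 0.065, 0, 0, 0, 0, 0, 0, 0.065, 0, 0, 0, 0, 0, 0, 0.065, 0, 0, 0, 0, 0, 0, 0.065, 0, 0, 0, 0, 0, 0, 0.065, 0, 0, 0, 0, 0, 0, 0.065, 0, 0, 0, 0, 0, 0, 0.065, 0, 0, 0, 0, 0, 0, 0.065, 0, 0, 0, 0, 0, 0]
}}

```text
time: 17.12
position: [0.551, -0.1756, 0.1615]
ee_rot: [[-1.0, -0.016, 0.0], [-0.016, 1.0, 0.0], [-0.0, 0.0, -1.0]]
force: [0.3, 0.3, -0.1]
gripper_width: 0.709
finger_force: 0.0
```

```bash
python3 look.py w5.png .553 -.176 .045 .08 .11
```

```text
17.1167 [ 0.551  -0.1756  0.1615] yang 90.92 z [ 0.  0. -1.] F [ 0.3  0.3 -0.1] w 0.709 0.0 j [ -3.  25.  22. 103. -11.  53. 114.]
top 995 0.0937 [ 0.5527 -0.1777  0.0932] circ [ 0.5533 -0.178 ] 0.0233 rect ((0.5533984303474426, -0.17790436744689941), (0.015576854348182678, 0.0441703237593174), 2.2210817337036133)
tool-frame offset from TCP [-0.0023 -0.0024  0.0678]
```

View pics/w5.png

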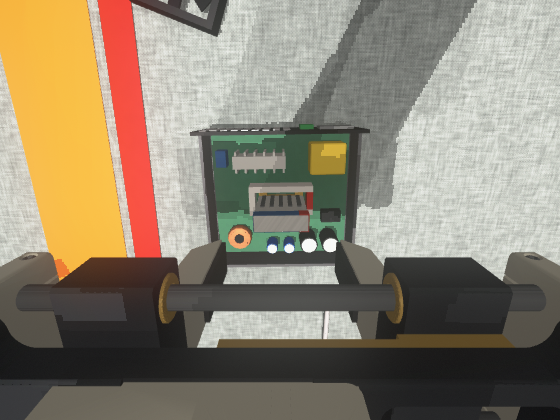

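The module's top centre is about 2 mm off the TCP in x and y, and its red corner is on tool +y. I'll go down and grip it across its width.

>>> {"method": "servo_tool", "body": {
  "moves": [0.065, -0.002, -0.0024, 0, 0, 0, -0.022, 0.065, 0, 0, 0.01, 0, 0, 0, 0.065, 0, 0, 0.015, 0, 0, 0, 0.065, 0, 0, 0.02, 0, 0, 0, 0.065, 0, 0, 0.02, 0, 0, 0, 0.065, 0, 0, 0.015, 0, 0, 0, 0.065, 0, 0, 0.01, 0, 0, 0, 0.065, 0, 0, 0.0055, 0, 0, 0, 0.065, 0, 0, 0, 0, 0, 0, 0.065, 0, 0, 0, 0, 0, 0],
  "grip_force": 8
}}

```text
time: 18.0
position: [0.5531, -0.1784, 0.0662]
ee_rot: [[-0.999, -0.038, 0.0], [-0.038, 0.999, -0.0], [-0.0, -0.0, -1.0]]
force: [-0.4, -0.5, 1.0]
gripper_width: 0.711
finger_force: 0.0
```

>>> {"method": "servo_tool", "body": {
  "moves": [0.05, 0, 0, 0, 0, 0, 0, 0.048, 0, 0, 0, 0, 0, 0, 0.04, 0, 0, 0, 0, 0, 0, 0.04, 0, 0, 0, 0, 0, 0, 0.04, 0, 0, 0, 0, 0, 0, 0.04, 0, 0, 0, 0, 0, 0, 0.04, 0, 0, 0, 0, 0, 0, 0.04, 0, 0, 0, 0, 0, 0, 0.04, 0, 0, 0, 0, 0, 0, 0.04, 0, 0, 0, 0, 0, 0]
}}

```text
time: 18.83
position: [0.5534, -0.1759, 0.0667]
ee_rot: [[-0.999, -0.04, 0.001], [-0.04, 0.999, 0.003], [-0.001, 0.003, -1.0]]
force: [-1.2, 6.7, 6.2]
gripper_width: 0.48
finger_force: 8.0
```

```bash
python3 go.py .5533 -.1778 .066
```

```text
18.8333 [ 0.5534 -0.1759  0.0667] w 0.0441 8.003565967082977 92.27 F [-1.2  6.7  6.2]
tool delta [ 0.0002 -0.0019  0.0007]
```

>>> {"method": "servo_tool", "body": {
  "moves": [0.035, 0, 0.002, 0, 0, 0, 0, 0.035, 0, 0, 0, 0, 0, 0, 0.035, 0, 0, 0, 0, 0, 0, 0.035, 0, 0, 0, 0, 0, 0, 0.035, 0, 0.0012, 0, 0.025, 0, 0, 0.035, 0, 0.0012, 0, 0.025, 0, 0, 0.035, 0, 0.0012, 0, 0.025, 0, 0, 0.035, 0, 0.0012, 0, 0.025, 0, 0, 0.035, 0, 0, 0, 0, 0, 0, 0.035, 0, 0, 0, 0, 0, 0],
  "grip_force": 45
}}

```text
time: 19.67
position: [0.5533, -0.1713, 0.0667]
ee_rot: [[-0.999, -0.039, 0.005], [-0.039, 0.994, -0.101], [-0.001, -0.101, -0.995]]
force: [-0.6, 2.1, 7.6]
gripper_width: 0.476
finger_force: 45.0
```

>>> {"method": "servo_tool", "body": {
  "moves": [0.035, 0, 0.001, 0, 0.02, 0, 0, 0.035, 0, 0, 0, 0, 0, 0, 0.035, 0, -0.0014, -0.0003, -0.03, 0, 0, 0.035, 0, -0.0014, -0.0003, -0.03, 0, 0, 0.035, 0, -0.0014, -0.0003, -0.03, 0, 0, 0.035, 0, -0.0014, -0.0003, -0.03, 0, 0, 0.035, 0, -0.0014, -0.0003, -0.03, 0, 0, 0.035, 0, -0.0014, -0.0003, -0.03, 0, 0, 0.035, 0, -0.0014, -0.0003, -0.03, 0, 0, 0.035, 0, -0.0014, -0.0003, -0.03, 0, 0]
}}

```text
time: 20.5
position: [0.5535, -0.1804, 0.068]
ee_rot: [[-0.999, -0.039, -0.004], [-0.039, 0.992, 0.122], [-0.0, 0.122, -0.992]]
force: [2.1, 3.7, -5.8]
gripper_width: 0.476
finger_force: 45.0
```

```bash
cat > mod.py <<'E'
from h import *
s=arm.read_state();R=np.array(s['ee_rot']);t=np.array(s['position'])
print(s['time'],t.round(4),'tilt(+red)',round(-R[1,2],3),'F',np.round(s['force'],1),'M',np.round(s['moment'],2),s['gripper_width']*.0918)
print('foot est',(t+R@[0,0,.0485]).round(4))
for n in('top','scene'):
    c=arm.calibration(n);p,d=arm.capture(n);P=pts(c,d)
    Q=P[(d>0)&(abs(P[...,0]-.553)<.05)&(abs(P[...,1]+.178)<.06)&(P[...,2]>.028)&(P[...,2]<.055)]
    save(p,n+'_m.png')
E
python3 mod.py
python3 - <<'E'
import cv2
p=cv2.imread('pics/scene_m.png');cv2.imwrite('pics/sc2.png',cv2.resize(p[200:360,110:290],None,fx=4,fy=3.5,interpolation=2))
E
```

```text
20.5 [ 0.5535 -0.1804  0.068 ] tilt(+red) -0.122 F [ 2.1  3.7 -5.8] M [ 0.29 -0.68 -0.12] 0.0436919950756403
foot est [ 0.5533 -0.1744  0.0199]
```

View pics/sc2.png

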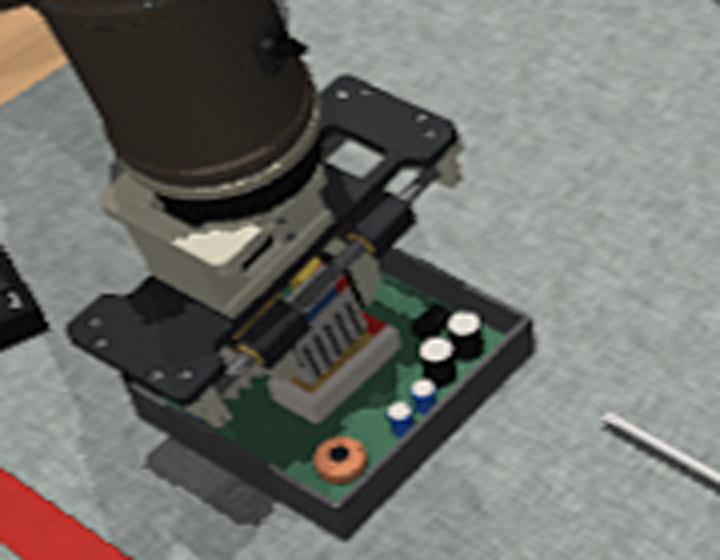

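The module tips with the gripper and sits about 2 mm higher. I'll keep rocking.

>>> {"method": "servo_tool", "body": {
  "moves": [0.035, 0, 0, 0, 0, 0, 0, 0.035, 0, 0.0014, -0.0003, 0.03, 0, 0, 0.035, 0, 0.0014, -0.0003, 0.03, 0, 0, 0.035, 0, 0.0014, -0.0003, 0.03, 0, 0, 0.035, 0, 0.0014, -0.0003, 0.03, 0, 0, 0.035, 0, 0.0014, -0.0003, 0.03, 0, 0, 0.035, 0, 0.0014, -0.0003, 0.03, 0, 0, 0.035, 0, 0.0014, -0.0003, 0.03, 0, 0, 0.035, 0, 0.0014, -0.0003, 0.03, 0, 0, 0.035, 0, 0, 0, 0, 0, 0]
}}

```text
time: 21.43
position: [0.553, -0.1704, 0.0708]
ee_rot: [[-0.999, -0.039, 0.005], [-0.04, 0.992, -0.123], [-0.0, -0.123, -0.992]]
force: [1.6, -1.5, -5.1]
gripper_width: 0.475
finger_force: 45.0
```

>>> {"method": "servo_tool", "body": {
  "moves": [0.035, 0, 0, 0, 0, 0, 0, 0.035, 0, -0.0014, -0.0003, -0.03, 0, 0, 0.035, 0, -0.0014, -0.0003, -0.03, 0, 0, 0.035, 0, -0.0014, -0.0003, -0.03, 0, 0, 0.035, 0, -0.0014, -0.0003, -0.03, 0, 0, 0.035, 0, -0.0014, -0.0003, -0.03, 0, 0, 0.035, 0, -0.0014, -0.0003, -0.03, 0, 0, 0.035, 0, -0.0014, -0.0003, -0.03, 0, 0, 0.035, 0, -0.0014, -0.0003, -0.03, 0, 0, 0.035, 0, 0, 0, 0, 0, 0]
}}

```text
time: 22.27
position: [0.5531, -0.1813, 0.0733]
ee_rot: [[-0.999, -0.037, -0.004], [-0.037, 0.992, 0.124], [-0.0, 0.124, -0.992]]
force: [2.0, 4.3, -3.6]
gripper_width: 0.477
finger_force: 45.0
```

```bash
python3 mod.py
```

```text
22.2667 [ 0.5531 -0.1813  0.0733] tilt(+red) -0.124 F [ 2.   4.3 -3.6] M [ 0.98 -0.5   0.12] 0.043767460223978226
foot est [ 0.5529 -0.1753  0.0252]
```

>>> {"method": "servo_tool", "body": {
  "moves": [0.035, 0, 0, 0, 0, 0, 0, 0.035, 0, 0.0014, -0.0003, 0.03, 0, 0, 0.035, 0, 0.0014, -0.0003, 0.03, 0, 0, 0.035, 0, 0.0014, -0.0003, 0.03, 0, 0, 0.035, 0, 0.0014, -0.0003, 0.03, 0, 0, 0.035, 0, 0.0014, -0.0003, 0.03, 0, 0, 0.035, 0, 0.0014, -0.0003, 0.03, 0, 0, 0.035, 0, 0.0014, -0.0003, 0.03, 0, 0, 0.035, 0, 0.0014, -0.0003, 0.03, 0, 0, 0.035, 0, 0, 0, 0, 0, 0]
}}

```text
time: 23.2
position: [0.5528, -0.169, 0.0761]
ee_rot: [[-0.999, -0.04, 0.005], [-0.041, 0.992, -0.121], [0.0, -0.121, -0.993]]
force: [1.1, 3.0, -1.6]
gripper_width: 0.477
finger_force: 45.0
```

>>> {"method": "servo_tool", "body": {
  "moves": [0.035, 0, 0, 0, 0, 0, 0, 0.035, 0, -0.0014, -0.0003, -0.03, 0, 0, 0.035, 0, -0.0014, -0.0003, -0.03, 0, 0, 0.035, 0, -0.0014, -0.0003, -0.03, 0, 0, 0.035, 0, -0.0014, -0.0003, -0.03, 0, 0, 0.035, 0, -0.0014, -0.0003, -0.03, 0, 0, 0.035, 0, -0.0014, -0.0003, -0.03, 0, 0, 0.035, 0, -0.0014, -0.0003, -0.03, 0, 0, 0.035, 0, -0.0014, -0.0003, -0.03, 0, 0, 0.035, 0, 0, 0, 0, 0, 0]
}}

```text
time: 24.03
position: [0.5531, -0.1848, 0.0793]
ee_rot: [[-0.999, -0.034, -0.002], [-0.034, 0.992, 0.12], [-0.002, 0.12, -0.993]]
force: [0.7, -2.5, 3.3]
gripper_width: 0.477
finger_force: 45.0
```

>>> {"method": "servo_tool", "body": {
  "moves": [0.035, 0, 0, 0, 0, 0, 0, 0.035, 0, 0.0014, -0.0003, 0.03, 0, 0, 0.035, 0, 0.0014, -0.0003, 0.03, 0, 0, 0.035, 0, 0.0014, -0.0003, 0.03, 0, 0, 0.035, 0, 0.0014, -0.0003, 0.03, 0, 0, 0.035, 0, 0.0014, -0.0003, 0.03, 0, 0, 0.035, 0, 0.0014, -0.0003, 0.03, 0, 0, 0.035, 0, 0.0014, -0.0003, 0.03, 0, 0, 0.035, 0, 0.0014, -0.0003, 0.03, 0, 0, 0.035, 0, 0, 0, 0, 0, 0]
}}

```text
time: 24.87
position: [0.5524, -0.1677, 0.0805]
ee_rot: [[-0.999, -0.042, 0.004], [-0.042, 0.992, -0.12], [0.001, -0.12, -0.993]]
force: [-0.6, 1.1, -1.6]
gripper_width: 0.475
finger_force: 45.0
```

```bash
python3 mod.py
```

```text
24.8667 [ 0.5524 -0.1677  0.0805] tilt(+red) 0.12 F [-0.6  1.1 -1.6] M [ 0.26  0.05 -0.01] 0.043615738766478625
foot est [ 0.5526 -0.1735  0.0324]
```

>>> {"method": "servo_tool", "body": {
  "moves": [0.035, 0, -0.0014, -0.0006, -0.03, 0, 0, 0.035, 0, -0.0014, -0.0006, -0.03, 0, 0, 0.035, 0, -0.0014, -0.0006, -0.03, 0, 0, 0.035, 0, -0.0014, -0.0006, -0.03, 0, 0, 0.035, 0, 0, -0.002, 0, 0, 0, 0.035, 0, 0, -0.003, 0, 0, 0, 0.035, 0, 0, -0.004, 0, 0, 0, 0.035, 0, 0, -0.003, 0, 0, 0, 0.035, 0, 0, -0.002, 0, 0, 0, 0.035, 0, 0, 0, 0, 0, 0]
}}

```text
time: 25.8
position: [0.5533, -0.1752, 0.0985]
ee_rot: [[-0.999, -0.039, 0.001], [-0.039, 0.999, -0.0], [-0.001, -0.0, -1.0]]
force: [0.3, -0.6, -0.8]
gripper_width: 0.475
finger_force: 45.0
```

>>> {"method": "servo_tool", "body": {
  "moves": [0.035, 0, 0, 0, 0, 0, 0, 0.035, 0, 0, 0, 0, 0, 0, 0.035, 0, 0, 0, 0, 0, 0, 0.035, 0, 0, 0, 0, 0, 0, 0.035, 0, 0, 0, 0, 0, 0, 0.035, 0, 0, 0, 0, 0, 0, 0.035, 0, 0, 0, 0, 0, 0, 0.035, 0, 0, 0, 0, 0, 0, 0.035, 0, 0, 0, 0, 0, 0, 0.035, 0, 0, 0, 0, 0, 0]
}}

```text
time: 26.63
position: [0.5528, -0.1758, 0.0979]
ee_rot: [[-0.999, -0.038, 0.0], [-0.038, 0.999, 0.0], [-0.0, 0.0, -1.0]]
force: [-0.1, 0.1, -1.1]
gripper_width: 0.476
finger_force: 45.0
```

```bash
python3 mod.py
python3 - <<'E'
import cv2
p=cv2.imread('pics/scene_m.png');cv2.imwrite('pics/sc3.png',cv2.resize(p[150:350,110:360],None,fx=3,fy=3,interpolation=2))
E
```

```text
26.6333 [ 0.5528 -0.1758  0.0979] tilt(+red) -0.0 F [-0.1  0.1 -1.1] M [ 0.02 -0.04  0.01] 0.04365225720347497
foot est [ 0.5528 -0.1758  0.0494]
```

View pics/sc3.png

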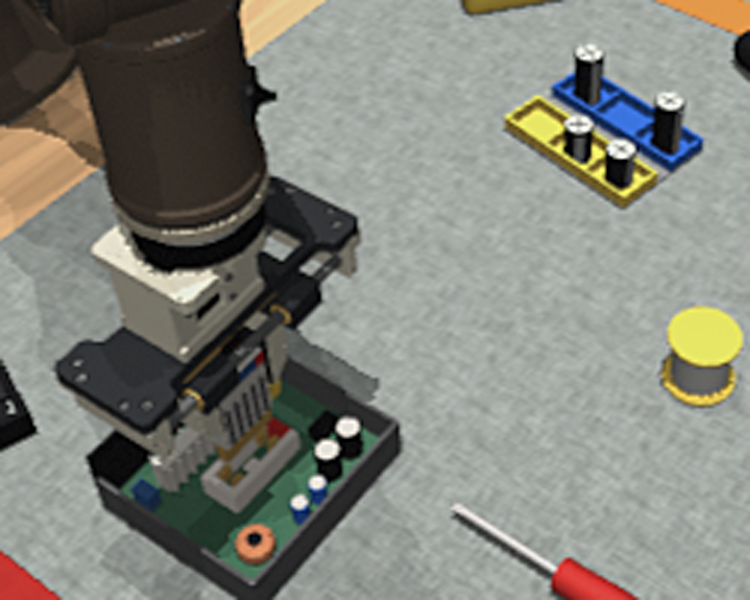

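The module hangs upright and clear above its slot, at about (245,420). All four caps stand in the rack. I'll hand the job in.

```bash
python3 -c "
from cell import arm
print(arm.sign_off())"
```

```text
the job is handed in; nothing more can be done
None
```

I handed the job in at about 26.6 s with both capacitors standing in their rows and the module rocked free, held upright and still about 19 mm above the slot; sign-off returned no verdict.

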